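# Complete the honeycomb of tube blocks in the dry bath

### The arm

A 6-joint arm with a two-finger parallel gripper is mounted at the origin on a cart in front of the work surface, level with it; the furniture and walls round the work are solid. World frame = base frame: x ahead of the robot, y to its left, z up, the work surface at z = 0. Lengths are in m, angles in rad, forces in N, time in s.
With the tool pointing down it reaches from about 0.325 to 0.775 m from the base axis. Payload 5.5 kg.
Tool frame: the origin (TCP) lies on the centre line of the jaws, within the pads' length; the fingertips stand ctrl.nose_length ahead of it and the grasp point (between the pads) lies 11 mm behind it (ctrl.nose_length is the distance from the TCP to the fingertips, in m); z points along the fingers, y is the line along which they close (so a half turn about z gives the same grasp; the last joint's range is limited). The gripper opens to 88 mm and grips with 3 to 60 N. Pads are 20 mm wide; open, the fingers measure 115 mm over their backs; the gripper's body (75 mm by 178 mm) begins 61 mm behind the grasp point.
Start: joints at [1.078, 0.091, 1.231, -0, 1.82, -0.057], TCP at [0.253, 0.544, 0.197] pointing down, gripper open.
Joint ranges: [-2.87, 2.87], [-0.86, 2.18], [0.17, 2.46], [-1.51, 4.65], [0.06, 2.69], [-2.65, 2.65]. Speed limits (rad/s): [2.57, 2.57, 3.01, 3.14, 3.14, 3.14].

### API

Orientations are given as a unit quaternion [w, x, y, z].
In Python, from cell import readout, optics, ticket, ctrl gives the robot as it stands.
- The arm moves only by the shell command python3 -m inch 'ROWS' [FORCE]. ROWS is JSON, a list that holds one entry, the list of rows, each a list of 5 numbers: the shift along the tool's x, y, z in mm, then the turn about the tool's z in rad, then the finger opening in mm, from 0 to 87.8. A call has 1 to 12 rows; each row shifts and turns the commanded pose from where the row before left it, along the tool's axes as they then stand; what a row does not reach is not made up. A row lasts 1/10 s, in which the tool goes at most 50 mm and 8.59 degrees, less where a joint would pass 70% of its speed; a pose out of reach is approached as far as the arm can. A call with a gripper value outside its range is refused whole. The fingers move at their own pace and stop on an object; FORCE is the grip in N (left out, the last holds). Time passes only in rows, so rows that do not move let the fingers close. It gives the time, the measured TCP pose, the force, the opening and the grip force at its end, in the units of the state.
- readout.observe(): the state, without advancing time (a new reading comes with each control period).
- optics.snapshot(name): name is "scene" or "top" or "wrist"; returns (picture, depth): 480x640x3 uint8, red, green, blue; 480x640 float32, m along the optical axis (not along the pixel's ray), 0 where there is no reading.
- optics.camera_info(name): a dict with "fx", "fy", "cx", "cy" (pixels), "dist_coeffs" ([k1, k2, p1, p2, k3] as OpenCV has them; the pictures are not rectified), "cam_to_world" (4x4, takes a point from camera to world coordinates); the wrist camera has in their place "tool_from_camera" (4x4, takes a point from camera to tool coordinates, whose origin is the TCP and whose axes are the flange's). Camera axes: x right, y down, z forward; pixel columns grow to the right and rows downward; lengths in m; the calibration is good to about 2 mm. A picture is of the moment at which its call begins: read the wrist's pose just before it. camera_info takes no time and is no camera call.
- ticket.close_job(): hands the job in; it is judged then, once.
The state is a dict: "time_s": time; "qpos": joint angles; "joint_velocities": joint speeds; "tau": joint torques, N m; "position": TCP position; "tcp_rot": TCP orientation; "contact_force": force on the tool from outside, world axes, zero at the start; "moment": the same for the moment, N m; "finger_gap": finger opening in m; "gripper_force": force on a finger pad.
Only numpy, scipy, OpenCV 4.12 (cv2) and the standard library are available. Lean on these libraries where they do the work, as an engineer would, in place of code of your own. Each camera call takes 0.05 s, during which the arm holds its last target. There are 200 camera calls.

### The job

The dry bath heats evenly only when its hexagonal aluminium tube blocks stand packed together. Take the two loose hexagonal blocks by their lifting tabs and set them flat on the plate in the two hollows beside the row of three, flat faces against flat faces and beside each other; then swing the press lever by its black knob all the way to its stop, so that it pushes the pack tight, and let it spring back open. Do not knock the row out of place or push the other things on the table about.

Things in the scene. Friction and masses are not known exactly. Their poses are not given: they have to be found in the camera images.
- block_1_tab (a point): Steel lifting tab (12 mm thick along y, 26 wide along x, 40 high) on a loose hexagonal aluminium block on the table: 66 mm across flats, 76 across corners, 42 high, 0.25 to 0.5 kg, six bores in its top. The point is mid-tab, 22 mm above the block's top face, 18 below the tab's top, 64 above the underside. x is square to two of the flats, y points at a corner, z up.
- block_2_tab (a point): The same point and axes on the other loose block, which is alike; either block may go into either hollow. Turned by any multiple of 60 degrees a block has the same outline; its anodised sides and underside slide easily. The broad faces of the tab look at two opposite corners, so fingers on them pass between the neighbouring tabs of the pack.
- row_near_tab (a point): Tab of the near block of the row of three that already stands in the bath against its fence; the same kind of block as block_1, same point and axes, turned by a multiple of 60 degrees from the bath. It is loose: leave it in its place.
- row_mid_tab (a point): Tab of the middle block of the row of three that already stands in the bath against its fence; the same kind of block as block_1, same point and axes, turned by a multiple of 60 degrees from the bath. It is loose: leave it in its place.
- row_far_tab (a point): Tab of the far block of the row of three that already stands in the bath against its fence; the same kind of block as block_1, same point and axes, turned by a multiple of 60 degrees from the bath. It is loose: leave it in its place.
- dry_bath: White bench dry bath 312 mm long (x, away from the robot), 196 wide (y), fixed; origin at the centre of its underside, z up. Blocks stand on its aluminium plate, 44 mm above the origin. The row of three stands along x, 66.4 mm apart, flats square to x, against a zigzag steel fence 22 mm high on the +y side. Tabs in the bath reach 126 mm above the table.
- hollow_near (a point): Point on the plate for the centre of a block's underside in the hollow between the near and middle blocks of the row, faces touching. Axes as the dry bath's; a block here has its x along this x or turned from it by a multiple of 60 degrees. A block set down some 3 to 6 mm off to the -y side, clear of its neighbours, is pushed home by the lever.
- hollow_far (a point): The same point of the hollow between the middle and the far block; 66.4 mm from hollow_near along the bath's x axis. Two blocks lowered exactly here would only just clear one another: leave a few mm between them, which the lever closes.
- lever_knob (a point): Middle of the upright black knob (cylinder, 22 mm across, 50 high) on the free end of the press lever; 104 mm above the table, 22 below the knob's top. Below it runs the lever's steel bar, 12 mm thick, 54 to 72 mm above the table, with a slippery white facing strip towards the blocks.
- lever_pivot (a point): Point on the upright axis of the press lever, at the height of the knob's middle, at the far corner of the bath's -y side. The knob moves round it on a circle of 262 mm radius.
- press_lever (a joint): Angle of the press lever, rad: 0 open (its spring holds it there, knob swung out to the bath's -y side); 0.5 at its stop (bar along the bath's x axis, against the second row). It grows as the knob swings clockwise seen from above, towards +y. The spring pushes back with 1 to 2 N at the knob, pressing the blocks takes some newtons more. Let go, it returns to 0.
- cold_block: Bystander: white rectangular tube block, 60x96x34 mm, with round holes; origin at the centre of its underside. Not hexagonal and not part of the pack; leave it alone.
- small_bottle: Bystander: small white bottle with a yellow cap, 35 mm across, 68 mm high, standing beside the bath's lever; origin at the centre of its underside. Leave it alone.

How it is judged:
By the outcome, as a careful person would: the job done as asked, in the order asked, and still so for the second after the job is handed in, with the robot touching nothing.
It also fails if it takes over 70 s, if anything falls off the work surface, if the arm or the gripper's body presses on something with over 40 N, if the wrist force passes 120 N, or if a joint passes its speed limit or range.

## Working session

There is one attempt and no reset: what is moved stays moved. The work goes in short steps, Python scripts to look and compute and a shell command to move; the robot and the scene stay as the last step left them, time stands still between calls to the robot, and variables do not carry over. Pictures are saved under pics/ and viewed, at most 10 in all, crops included, and the job is handed in when it is done.

```bash
ls; mkdir -p pics
python3 - <<'E'
from cell import readout,optics,ctrl
import cv2,numpy as np
print(readout.observe(), ctrl.nose_length)
for n in ("top","scene"):
    p,d=optics.snapshot(n); cv2.imwrite(f"pics/{n}0.png",p[:,:,::-1]); np.save(f"pics/{n}0.npy",d)
    i=optics.camera_info(n); print(n,{k:np.round(v,3).tolist() for k,v in i.items()})
print(optics.camera_info("wrist"))
E
```

```text
pics
{'time_s': 0.0, 'qpos': array([ 1.07829457e+00,  9.18680604e-02,  1.23187980e+00,  4.47064149e-06,
        1.81983187e+00, -5.67623066e-02]), 'joint_velocities': array([-7.98141217e-04,  2.48657214e-05,  9.73227785e-04, -3.49921929e-04,
        4.81550197e-04,  9.10213238e-06]), 'tau': array([-5.96625996e-04, -4.46444249e+01, -4.06446683e+01,  6.97868457e-02,
        2.93448055e-02, -1.22803367e-04]), 'position': array([0.25311221, 0.54360164, 0.19560489]), 'tcp_rot': array([-2.71525322e-04,  2.16149556e-01,  9.76359761e-01, -9.55715045e-04]), 'contact_force': array([ 0.54884405,  0.2559749 , -0.88327934]), 'moment': array([ 0.05782803, -0.01570226,  0.03287459]), 'gripper_force': 0.0, 'finger_gap': 0.08774739731195566} 0.008
top {'fx': 576.173, 'fy': 576.173, 'cx': 318.35, 'cy': 245.555, 'dist_coeffs': [-0.099, 0.0, 0.0, 0.0, 0.0], 'cam_to_world': [[0.018, -0.982, 0.19, 0.295], [-1.0, -0.022, -0.016, 0.019], [0.02, -0.19, -0.982, 1.558], [0.0, 0.0, 0.0, 1.0]]}
scene {'fx': 494.101, 'fy': 494.101, 'cx': 315.075, 'cy': 238.692, 'dist_coeffs': [0.031, 0.0, 0.0, 0.0, 0.0], 'cam_to_world': [[0.792, -0.408, 0.453, 0.085], [-0.61, -0.554, 0.567, -0.624], [0.02, -0.726, -0.687, 0.887], [0.0, 0.0, 0.0, 1.0]]}
{'fx': 364.4341026798399, 'fy': 364.4341026798399, 'cx': 318.5530173628983, 'cy': 240.6551470109916, 'dist_coeffs': array([-0.03237277,  0.        ,  0.        ,  0.        ,  0.        ]), 'tool_from_camera': array([[ 4.82049382e-04, -9.55854059e-01, -2.93841431e-01,
         8.07248652e-02],
       [ 9.99999831e-01,  5.56469048e-04, -1.69662588e-04,
        -5.88833109e-04],
       [ 3.25686335e-04, -2.93841299e-01,  9.55854165e-01,
        -1.87017638e-01],
       [ 0.00000000e+00,  0.00000000e+00,  0.00000000e+00,
         1.00000000e+00]])}
```

View pics/top0.png

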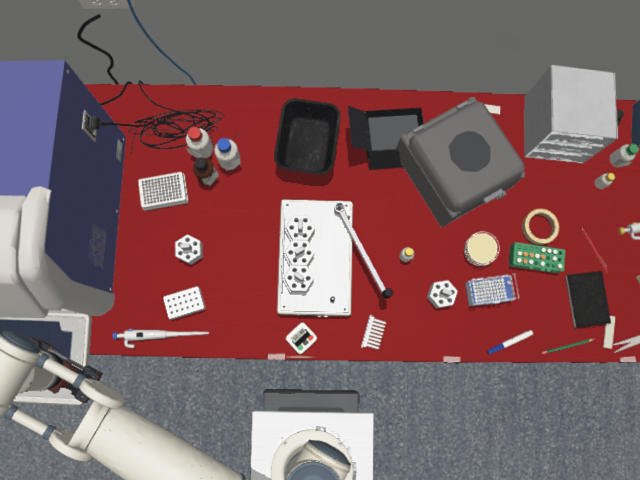

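View pics/scene0.png

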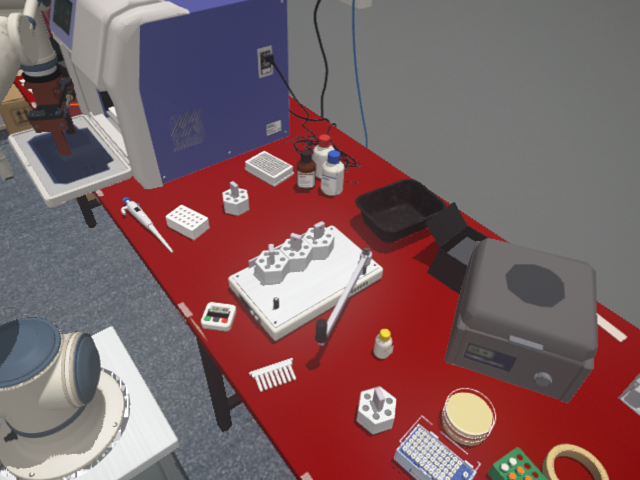

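The top view shows the loose blocks at (188,249) and (443,293). The bath is centred near (315,258) with its row at x≈299, the knob is at (387,293) and the bottle at (407,255). Next I'll get coarse positions from depth.

```bash
cat > h.py <<'E'
import cv2,numpy as np
from cell import readout,optics
from scipy.spatial.transform import Rotation as R
def pose(s):
    T=np.eye(4); q=s["tcp_rot"]; T[:3,:3]=R.from_quat([q[1],q[2],q[3],q[0]]).as_matrix(); T[:3,3]=s["position"]; return T
def rays(i,uv):
    K=np.array([[i["fx"],0,i["cx"]],[0,i["fy"],i["cy"]],[0,0,1.]])
    r=cv2.undistortPoints(np.asarray(uv,float).reshape(-1,1,2),K,np.asarray(i["dist_coeffs"],float))[:,0]
    return np.c_[r,np.ones(len(r))]
def grab(n,save=None):
    s=readout.observe(); p,d=optics.snapshot(n); i=optics.camera_info(n)
    T=np.asarray(i["cam_to_world"]) if n!="wrist" else pose(s)@i["tool_from_camera"]
    if save: cv2.imwrite(f"pics/{save}.png",p[:,:,::-1])
    v,u=np.mgrid[:480,:640]; r=rays(i,np.c_[u.ravel(),v.ravel()])
    P=(r*d.reshape(-1,1))@T[:3,:3].T+T[:3,3]; P[d.ravel()==0]=np.nan
    return p,P.reshape(480,640,3),i,T,s
def onplane(i,T,uv,z):
    r=rays(i,uv)@T[:3,:3].T; t=(z-T[2,3])/r[:,2]; return T[:3,3]+r*t[:,None]
def comps(P,lo,hi,amin,roi=None):
    m=((P[...,2]>lo)&(P[...,2]<hi)).astype(np.uint8)
    if roi is not None: 
        x0,x1,y0,y1=roi; m&=((P[...,0]>x0)&(P[...,0]<x1)&(P[...,1]>y0)&(P[...,1]<y1)).astype(np.uint8)
    n,l,st,c=cv2.connectedComponentsWithStats(m)
    out=[]
    for k in range(1,n):
        if st[k,4]<amin: continue
        q=P[l==k]; (c0,sz,a)=cv2.minAreaRect((q[:,:2]*1000).astype(np.float32))
        out.append((c[k].round(1),st[k,4],np.median(q,0).round(4),np.round(c0,1),np.round(sz,1),round(a,1)))
    return out
E
python3 - <<'E'
from h import *
p,P,i,T,s=grab("top")
print("table z",np.nanmedian(P[240:260,450:500,2]),np.nanmedian(P[200:300,140:160,2]))
roi=(.25,.8,-.45,.5)
for lo,hi,a in ((.03,.05,30),(.06,.09,8),(.077,.092,30),(.105,.14,8)):
    print(lo,hi)
    for o in comps(P,lo,hi,a,roi): print(*o)
E
python3 -c "
import cv2;p=cv2.imread('pics/top0.png')[190:330,160:470];cv2.imwrite('pics/c0.png',cv2.resize(p,(775,350),interpolation=2))"
```

```text
table z 0.03208879797087927 0.0009023823000289255
0.03 0.05
[209.2 178.1] 51 [0.7684 0.2942 0.0384] [770.7 299. ] [23.6 54.7] 21.6
[426.8 200. ] 151 [ 0.7215 -0.3033  0.041 ] [ 724.7 -300.5] [174.1  11.4] 33.9
[320.7 260.8] 5734 [ 0.5399 -0.0208  0.0431] [560.5   1.4] [196.8 315.1] 89.7
[285.9 241.2] 69 [0.599  0.081  0.0433] [596.5  77.9] [52.1 16.3] 1.1
[474.9 247.9] 339 [ 0.5924 -0.4339  0.0367] [ 593.3 -429.2] [83.2 41.1] 0.1
[187.9 248.7] 373 [0.5692 0.3416 0.0415] [573.  343.6] [71.4 65.7] 62.9
[405.7 254.6] 58 [ 0.5659 -0.2385  0.0448] [ 570.9 -243.5] [33.1 26.4] 39.4
[285.  266.2] 74 [0.531  0.0817 0.043 ] [530.9  78.9] [52.9 16.3] 1.8
[476.3 290.9] 278 [ 0.4767 -0.4325  0.038 ] [ 473.5 -434. ] [68.4 37.7] 7.8
[442.5 293.7] 398 [ 0.463  -0.3391  0.041 ] [ 465.8 -340.4] [65.8 75.5] 9.9
[183.3 302.3] 607 [0.4288 0.348  0.0344] [428.1 349.9] [61.1 95.8] 19.1
0.06 0.09
[204.1 171.5] 185 [0.7756 0.3015 0.0796] [777.6 308.9] [40.8 53.2] 5.6
[306.8 170.3] 159 [0.7902 0.0285 0.0686] [789.9  32.9] [138.   19.1] 89.3
[429.9 196.9] 243 [ 0.7216 -0.3029  0.0743] [ 725. -301.] [174.6  16.
[... 812 characters left out ...]
[688.5 -57.7] [20.7 18.7] 30.5
[299.5 253.1] 1133 [0.5563 0.043  0.0857] [562.2  43. ] [ 75.3 199.9] 89.5
[185.  245.2] 41 [0.5739 0.3428 0.0816] [573.3 343.7] [13.1 25. ] 3.5
[446.4 291.9] 47 [ 0.4653 -0.3403  0.0816] [ 465.9 -340.8] [25.5 13.2] 81.4
0.105 0.14
[200.5 163.7] 103 [0.7863 0.3083 0.1143] [786.  309.3] [27.2 30.4] 0.0
[438.7 194.6] 404 [ 0.7054 -0.3129  0.1259] [ 716.2 -319.8] [195.6  84.3] 59.8
[300.  224.8] 57 [0.6248 0.0429 0.125 ] [627.4  43. ] [27.8 10.3] 1.1
[299.4 250. ] 58 [0.5596 0.0437 0.1249] [561.   43.3] [13.2 25.1] 29.2
[298.6 276. ] 57 [0.4935 0.0423 0.1252] [494.4  43.9] [25.9 12.6] 58.2
[388.  292.2] 66 [ 0.4576 -0.1817  0.1246] [ 457.5 -182.7] [19.5 19.8] 44.7
```

View pics/c0.png

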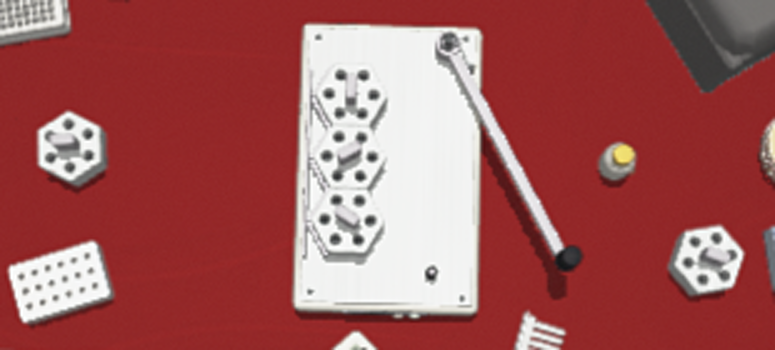

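The crop agrees with the depth. The tab tops of the row are at about (627,43), (561,43) and (494,44) mm. Block A is at (573,344), block B at (466,-341), the knob at (457,-183) and the pivot at (688,-58). I'll add a move planner and go look at block A with the wrist camera.

```bash
cat >> h.py <<'E'
def plan(x,y,z,yaw=None,s=None):
    """mm targets, yaw of tool y in deg; prints turn then shift in tool axes (after turn)"""
    s=s or readout.observe(); T=pose(s); cur=np.degrees(np.arctan2(T[1,1],T[0,1]))
    turn=0 if yaw is None else (cur-yaw+90)%180-90
    Rn=T[:3,:3]@R.from_euler("z",turn,degrees=True).as_matrix()
    sh=Rn.T@(np.array([x,y,z])-T[:3,3]*1000)
    print("yaw",cur.round(2),"turn rad",np.radians(turn).round(4),"shift",sh.round(1),"rows>=",np.ceil(np.linalg.norm(sh)/48),np.ceil(abs(turn)/8.5))
def st():
    s=readout.observe(); T=pose(s)
    print(round(s["time_s"],2),(s["position"]*1000).round(1),"yaw",np.degrees(np.arctan2(T[1,1],T[0,1])).round(2),"z",T[:3,2].round(4),"F",s["contact_force"].round(1),"gap",round(s["finger_gap"]*1000,1),"g",round(s["gripper_force"],1),"q",s["qpos"].round(2))
E
python3 -c "
from h import *
st();plan(330,360,270);plan(330,360,270,7);plan(573,344,230,7)"
```

```text
0.15 [253.2 543.7 195.8] yaw 65.03 z [-7.0e-04 -1.4e-03 -1.0e+00] F [-0.2 -0.   0.3] gap 87.7 g 0.0 q [ 1.08  0.09  1.23 -0.    1.82 -0.06]
yaw 65.03 turn rad 0.0 shift [-147.2 -134.2  -74. ] rows>= 5.0 0.0
yaw 65.03 turn rad 1.0128 shift [-191.8   53.8  -74. ] rows>= 5.0 7.0
yaw 65.03 turn rad 1.0128 shift [-237.2  293.1  -34.1] rows>= 8.0 7.0
```

```bash
python3 -m inch '[[[0,0,-37,0,87],[0,0,-37,0,87],[-37,-34,0,0,87],[-37,-34,0,0,87],[-37,-34,0,0,87],[-36,-32,0,0,87],[0,0,0,0.14,87],[0,0,0,0.14,87],[0,0,0,0.14,87],[0,0,0,0.14,87],[0,0,0,0.14,87],[0,0,0,0.14,87]]]' 10; python3 -c "
from h import *
st();plan(573,344,220,7)"
```

```text
time_s: 1.35
position: [0.3296, 0.361, 0.2704]
tcp_rot: [-0.0, 0.598, 0.802, -0.0]
contact_force: [0.8, -0.7, 0.4]
finger_gap: 0.0868
gripper_force: 0.0
1.35 [329.6 361.  270.4] yaw 16.57 z [-4.e-04 -4.e-04 -1.e+00] F [ 0.8 -0.7  0.4] gap 86.8 g 0.0 q [ 0.76 -0.18  1.36  0.    1.96  0.47]
yaw 16.57 turn rad 0.167 shift [-46.5 239.5  50.3] rows>= 6.0 2.0
```

```bash
python3 -m inch '[[[0,0,0,0.084,87],[0,0,0,0.083,87],[-8,40,8,0,87],[-8,40,8,0,87],[-8,40,8,0,87],[-8,40,8,0,87],[-8,40,9,0,87],[-7,39,9,0,87],[0,0,0,0,87],[0,0,0,0,87]]]' >/dev/null
python3 - <<'E'
from h import *
st()
p,P,i,T,s=grab("wrist","w1")
for lo,hi in ((.06,.095),(.036,.05),(.074,.09)):
    for o in comps(P,lo,hi,60,(.5,.65,.28,.41)): print(lo,*o)
E
```

```text
2.35 [572.8 344.6 218.5] yaw 7.27 z [-0.0035 -0.0015 -1.    ] F [-0.7 -0.6  1.2] gap 87.1 g 0.0 q [0.49 0.29 0.96 0.   1.89 0.36]
0.06 [320.5 217.9] 398 [0.5738 0.3466 0.0804] [574.  344.6] [12.2 25.9] 6.7
0.036 [320.3 208.8] 2420 [0.5725 0.3478 0.041 ] [573.8 344.2] [66.  75.3] 34.8
0.074 [320.5 219.4] 359 [0.5739 0.3452 0.0806] [574.  344.6] [12.1 25.8] 7.3
```

View pics/w1.png

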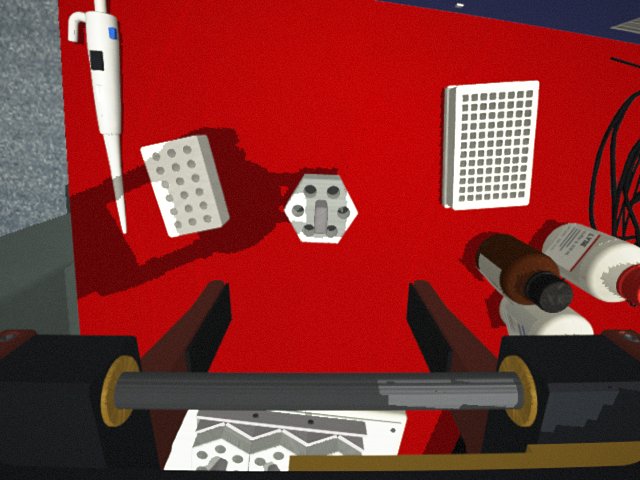

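The wrist view shows block A at (320,209) with its tab straight between the fingers. By depth the tab is at (574.0, 344.5) and its thin axis is at about 7°. I'll descend and grasp it.

```bash
python3 -m inch '[[[0,1,40,0,87],[0,0,40,0,87],[0,0,40,0,87],[0,0,30,0,60],[0,0,15,0,40],[0,0,0,0,6],[0,0,0,0,6],[0,0,0,0,6],[0,0,0,0,6],[0,0,0,0,6],[0,0,0,0,6]]]' 40; python3 -c "
from h import *
st()"
```

```text
time_s: 3.5
position: [0.574, 0.3452, 0.0564]
tcp_rot: [0.0, 0.66, 0.751, 0.0]
contact_force: [0.8, -0.6, -0.5]
finger_gap: 0.0269
gripper_force: 0.0
3.5 [574.  345.2  56.4] yaw 7.33 z [ 8.e-04  4.e-04 -1.e+00] F [ 0.8 -0.6 -0.5] gap 26.9 g 0.0 q [0.49 0.29 1.25 0.   1.6  0.36]
```

```bash
python3 -m inch '[[[0,0,3,0,6],[0,0,0,0,6],[0,0,0,0,6],[0,0,0,0,6],[0,0,0,0,6],[0,0,-20,0,6],[0,0,-40,0,6],[0,0,-40,0,6],[0,0,-40,0,6],[0,0,-40,0,6],[0,0,0,0,6],[0,0,0,0,6]]]'
python3 - <<'E'
from h import *
st()
p,P,i,T,s=grab("wrist","w2")
z=P[230:,:,2]
for lo,hi in ((.21,.225),(.245,.27)):
    for o in comps(P,lo,hi,60): print(lo,*o)
E
```

```text
time_s: 4.7
position: [0.5739, 0.3453, 0.2326]
tcp_rot: [0.0, 0.66, 0.751, 0.0]
contact_force: [-0.2, 0.5, -5.2]
finger_gap: 0.011
gripper_force: 39.9
4.7 [573.9 345.3 232.6] yaw 7.34 z [ 7.e-04  4.e-04 -1.e+00] F [-0.2  0.5 -5.2] gap 11.0 g 39.9 q [0.49 0.3  0.93 0.   1.91 0.36]
0.21 [318.6 255.6] 6130 [0.5708 0.356  0.2215] [573.1 348.7] [75.9 58.5] 6.8
0.245 [318.7 294.5] 1797 [0.5734 0.3531 0.2613] [572.3 345.3] [25.8 28.7] 89.9
```

```bash
python3 -c "
from h import *
plan(596,-30,232,29.6)"
```

```text
yaw 7.33 turn rad -0.3886 shift [-337.2 -165.5   -1.3] rows>= 8.0 3.0
```

```bash
python3 -m inch '[[[0,0,0,-0.13,6],[0,0,0,-0.13,6],[0,0,0,-0.129,6],[-42,-20.5,0,0,6],[-42,-20.5,0,0,6],[-42,-20.5,0,0,6],[-42,-20.5,0,0,6],[-42,-20.5,0,0,6],[-42,-20.5,0,0,6],[-42,-20.5,0,0,6],[-43,-21.5,0,0,6],[0,0,0,0,6]]]'
python3 - <<'E'
from h import *
st()
p,P,i,T,s=grab("wrist","w3")
for lo,hi in ((.105,.145),(.08,.1),(.19,.23)):
    for o in comps(P,lo,hi,60,(.4,.8,-.2,.2)): print(lo,*o)
E
```

```text
time_s: 5.95
position: [0.5956, -0.0357, 0.2283]
tcp_rot: [-0.002, 0.506, 0.862, -0.003]
contact_force: [0.3, 2.0, -3.8]
finger_gap: 0.0112
gripper_force: 40.0
5.95 [595.6 -35.7 228.3] yaw 29.18 z [-0.0067 -0.0025 -1.    ] F [ 0.3  2.  -3.8] gap 11.2 g 40.0 q [-0.11  0.1   1.17 -0.    1.88 -0.63]
0.105 [254.9  78.1] 680 [0.4962 0.0428 0.1243] [494.8  43.1] [25.4 11.9] 60.7
0.105 [330.5 122.2] 530 [0.5609 0.0428 0.1248] [561.   42.9] [11.6 25.1] 29.4
0.105 [401.2 164.6] 552 [0.6252 0.0424 0.1245] [627.3  42.3] [12.3 26.6] 89.8
0.105 [110.  292.3] 683 [ 0.4597 -0.1784  0.1232] [ 458.5 -182.4] [20.5 20.3] 16.9
0.08 [324.4 119.5] 10596 [0.5535 0.043  0.085 ] [561.1  42.3] [ 76.  199.4] 89.6
0.08 [129.5 277.4] 296 [ 0.4624 -0.1748  0.0905] [ 461. -179.] [11.9 22.3] 58.5
0.08 [389.7 283.9] 236 [ 0.6873 -0.0589  0.0835] [688.3 -59.6] [18.1 19.1] 23.0
0.19 [318.5 254.1] 7488 [ 0.5859 -0.0262  0.2166] [593.6 -33.2] [76.  57.3] 29.7
```

View pics/w3.png

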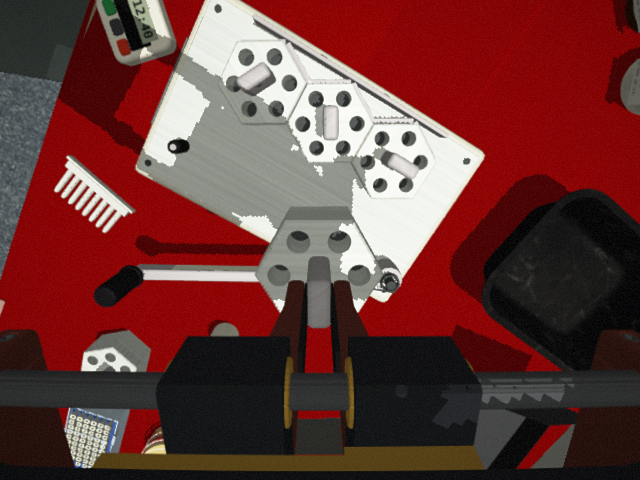

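The wrist view shows the row tabs at (255,78), (330,122) and (401,165), with block A held level at (318,255). The row agrees with the top view to within 1 mm. The hollows come out at near ≈ (527.5, -14.3) and far ≈ (593.8, -14.7). I'll aim for far at (595.3, -19.7).

```bash
python3 -m inch '[[[0,0,0,0,6]]]' >/dev/null; python3 -c "
from h import *
st();plan(595.3,-19.7,150,29.65);plan(595.3,-19.7,99)"
```

```text
6.1 [596.  -29.3 229.7] yaw 29.58 z [-0.0047  0.0011 -1.    ] F [-0.1  0.9 -4.5] gap 11.5 g 40.0 q [-0.11  0.1   1.17  0.    1.88 -0.62]
yaw 29.58 turn rad -0.0012 shift [ 8.4  4.4 79.7] rows>= 2.0 1.0
yaw 29.58 turn rad 0.0 shift [  8.3   4.6 130.7] rows>= 3.0 0.0
```

```bash
python3 -m inch '[[[8.4,4.4,0,0,6],[0,0,20,0,6],[0,0,30,0,6],[0,0,30,0,6],[0,0,20,0,6],[0,0,10,0,6],[0,0,0,0,6],[0,0,0,0,6],[0,0,0,0,6]]]'; python3 -c "
from h import *
st();plan(595.3,-19.7,99,29.65)"
```

```text
time_s: 7.0
position: [0.5974, -0.0196, 0.1248]
tcp_rot: [0.001, 0.503, 0.865, 0.001]
contact_force: [-0.7, -0.5, -3.7]
finger_gap: 0.0112
gripper_force: 40.0
7.0 [597.4 -19.6 124.8] yaw 29.65 z [ 3.e-03 -2.e-04 -1.e+00] F [-0.7 -0.5 -3.7] gap 11.2 g 40.0 q [-0.09  0.08  1.37  0.    1.69 -0.61]
yaw 29.65 turn rad 0.0001 shift [ 1.  -2.  25.8] rows>= 1.0 1.0
```

```bash
python3 -m inch '[[[1,-2,0,0,6],[0,0,0,0,6],[0,0,10,0,6],[0,0,8,0,6],[0,0,4,0,6],[0,0,0,0,6],[0,0,0,0,6]]]'; python3 -c "
from h import *
st();plan(595.3,-19.7,99,29.65)"
```

```text
time_s: 7.7
position: [0.5942, -0.02, 0.1005]
tcp_rot: [-0.0, 0.503, 0.864, -0.0]
contact_force: [-0.6, -0.6, -3.8]
finger_gap: 0.0108
gripper_force: 40.0
7.7 [594.2 -20.  100.5] yaw 29.62 z [-5.e-04  1.e-04 -1.e+00] F [-0.6 -0.6 -3.8] gap 10.8 g 40.0 q [-0.09  0.08  1.41  0.    1.65 -0.61]
yaw 29.62 turn rad -0.0006 shift [-0.2  1.1  1.5] rows>= 1.0 1.0
```

Shift 1 mm in x and lower to contact.

```bash
python3 -m inch '[[[-0.2,1.5,1.5,0,6],[0,0,1,0,6],[0,0,1,0,6],[0,0,0,0,6]]]'; python3 -c "
from h import *
st()"
```

```text
time_s: 8.1
position: [0.5957, -0.0194, 0.0971]
tcp_rot: [-0.0, 0.503, 0.864, -0.0]
contact_force: [0.2, -0.7, -4.3]
finger_gap: 0.0114
gripper_force: 40.0
8.1 [595.7 -19.4  97.1] yaw 29.62 z [-2.e-04  0.e+00 -1.e+00] F [ 0.2 -0.7 -4.3] gap 11.4 g 40.0 q [-0.09  0.08  1.41  0.    1.64 -0.61]
```

```bash
python3 -m inch '[[[0,0,0.6,0,6],[0,0,0,0,6]]]'|grep -E 'pos|cont';python3 -m inch '[[[0,0,0.6,0,6],[0,0,0,0,6]]]'|grep -E 'pos|cont'
```

```text
position: [0.5957, -0.0195, 0.0966]
contact_force: [-0.4, -1.0, -4.7]
position: [0.5959, -0.0196, 0.0965]
contact_force: [-0.2, -0.5, -1.7]
```

```bash
python3 -m inch '[[[0,0,0.6,0,6],[0,0,0,0,40],[0,0,0,0,40],[0,0,0,0,40],[0,0,0,0,40],[0,0,-10,0,40],[0,0,-30,0,40],[0,0,-45,0,40],[0,0,-45,0,87],[0,0,0,0,87],[0,0,0,0,87]]]'
python3 - <<'E'
from h import *
st()
p,P,i,T,s=grab("wrist","w4")
for lo,hi in ((.105,.145),(.08,.1)):
    for o in comps(P,lo,hi,60,(.4,.8,-.2,.2)): print(lo,*o)
plan(465.6,-340.8,220,-11)
E
```

```text
time_s: 9.6
position: [0.5964, -0.0195, 0.2278]
tcp_rot: [0.002, 0.503, 0.864, 0.001]
contact_force: [-0.7, 0.2, -0.0]
finger_gap: 0.0607
gripper_force: 0.0
9.6 [596.4 -19.5 227.8] yaw 29.62 z [ 4.e-03 -4.e-04 -1.e+00] F [-0.7  0.2 -0. ] gap 60.7 g 0.0 q [-0.09  0.09  1.18 -0.    1.87 -0.61]
0.105 [243.6  95.7] 680 [0.4962 0.0432 0.1243] [494.8  43.1] [26.4 12.3] 60.8
0.105 [318.5 140.5] 522 [0.5609 0.0427 0.1245] [561.1  42.5] [11.7 24.9] 29.5
0.105 [388.3 181.8] 528 [0.625  0.0425 0.1244] [626.7  42.4] [25.8 12.2] 0.6
0.105 [317.4 228.9] 475 [ 0.5951 -0.0191  0.1244] [596.  -21.4] [11.8 26. ] 29.1
0.105 [ 99.6 304.9] 689 [ 0.4597 -0.1781  0.1233] [ 458.  -182.2] [21.5 21.4] 30.6
0.08 [313.5 134.7] 10272 [0.5534 0.0441 0.085 ] [560.8  42.4] [ 75.7 199.1] 89.8
0.08 [317.3 217.6] 2907 [ 0.5922 -0.0184  0.085 ] [596.4 -21.1] [75.6 65.7] 29.4
0.08 [119.3 289.1] 296 [ 0.4617 -0.1749  0.0906] [ 460.6 -178.7] [12.1 21.3] 59.4
0.08 [375.6 296.2] 141 [ 0.6854 -0.0601  0.0837] [685.1 -61.2] [10.8 19.1] 30.8
yaw 29.62 turn rad 0.709 shift [-340.3  -66.5    5.5] rows>= 8.0 5.0
```

Block A stands at (596.2, -21.2), flat, and the row is undisturbed. On to block B.

```bash
python3 -m inch '[[[0,0,0,0.142,87],[0,0,0,0.142,87],[0,0,0,0.142,87],[0,0,0,0.142,87],[0,0,0,0.141,87],[-42.5,-8,1,0,87],[-42.5,-8,1,0,87],[-42.5,-8,1,0,87],[-42.5,-8,1,0,87],[-42.5,-8,0,0,87],[-42.5,-8,0,0,87],[-42.5,-9,0,0,87]]]' >/dev/null;  python3 -m inch '[[[-42.5,-9,0,0,87],[0,0,0,0,87],[0,0,0,0,87],[0,0,0,0,87]]]' >/dev/null
python3 - <<'E'
from h import *
st()
p,P,i,T,s=grab("wrist")
for lo,hi in ((.06,.095),(.036,.05),(.074,.09)):
    for o in comps(P,lo,hi,60,(.4,.53,-.395,-.28)): print(lo,*o)
E
```

```text
11.25 [ 466.3 -339.5  220.3] yaw -10.95 z [-0.0013  0.0017 -1.    ] F [ 0.2 -0.7  0.5] gap 86.4 g 0.0 q [-0.69  0.04  1.25  0.    1.86 -0.5 ]
0.06 [319.4 220.6] 392 [ 0.4668 -0.3401  0.0804] [ 466.3 -342.5] [25.9 12.4] 70.4
0.036 [319.3 211.4] 2374 [ 0.4683 -0.3395  0.041 ] [ 466.2 -342.3] [66. 75.] 10.5
0.074 [319.3 222. ] 352 [ 0.4666 -0.3414  0.0805] [ 466.2 -342.5] [25.7 12.4] 69.3
```

```bash
python3 -c "
from h import *
plan(466.2,-342.4,53,-20)"
```

```text
yaw -10.91 turn rad 0.1587 shift [ -3.2   1.  167.7] rows>= 4.0 2.0
```

```bash
python3 -m inch '[[[0,0,0,0.08,60],[0,0,0,0.079,60],[-3.2,1,40,0,60],[0,0,40,0,50],[0,0,40,0,40],[0,0,30,0,40],[0,0,14,0,40],[0,0,3.5,0,40],[0,0,0,0,40]]]' 40; python3 -c "
from h import *
st()"
```

```text
time_s: 12.2
position: [0.4666, -0.3437, 0.0549]
tcp_rot: [0.001, 0.819, 0.573, 0.0]
contact_force: [1.0, 0.6, 0.1]
finger_gap: 0.0399
gripper_force: 0.0
12.2 [ 466.6 -343.7   54.9] yaw -20.05 z [ 9.e-04 -7.e-04 -1.e+00] F [1.  0.6 0.1] gap 39.9 g 0.0 q [-0.69  0.05  1.52  0.    1.57 -0.34]
```

```bash
python3 -m inch '[[[1.2,0,1.5,0,6],[0,0,0,0,6],[0,0,0,0,6],[0,0,0,0,6],[0,0,0,0,6],[0,0,0,0,6],[0,0,-20,0,6],[0,0,-40,0,6],[0,0,-40,0,6],[0,0,-40,0,6],[0,0,-40,0,6],[0,0,0,0,6]]]'
python3 - <<'E'
from h import *
st()
p,P,i,T,s=grab("wrist")
for o in comps(P,.2,.227,60): print(*o)
plan(527,-25,232,-30.35)
E
```

```text
time_s: 13.4
position: [0.4676, -0.344, 0.2389]
tcp_rot: [0.005, 0.82, 0.573, 0.001]
contact_force: [0.5, 0.5, -3.2]
finger_gap: 0.0111
gripper_force: 40.0
13.4 [ 467.6 -344.   238.9] yaw -20.11 z [ 0.0076 -0.0064 -1.    ] F [ 0.5  0.5 -3.2] gap 11.1 g 40.0 q [-0.69  0.04  1.21 -0.    1.88 -0.34]
[314.3 248.1] 5635 [ 0.4722 -0.331   0.2258] [ 468.5 -335. ] [55.8 73.7] 85.2
[358.2 299.7] 82 [ 0.4832 -0.3694  0.2265] [ 483.8 -368.9] [14.8  8. ] 44.7
yaw -20.12 turn rad 0.1786 shift [ 305.2 -109.3    2.2] rows>= 7.0 2.0
```

```bash
python3 -m inch '[[[0,0,0,0.09,6],[0,0,0,0.0886,6],[43.5,-15.6,0,0,6],[43.5,-15.6,0,0,6],[43.5,-15.6,0,0,6],[43.5,-15.6,0,0,6],[43.5,-15.6,0,0,6],[43.5,-15.6,0,0,6],[43.5,-15.6,0,0,6],[0,0,0,0,6],[0,0,0,0,6],[0,0,0,0,6]]]'>/dev/null
python3 - <<'E'
from h import *
st()
p,P,i,T,s=grab("wrist","w5")
for lo,hi in ((.2,.24),(.115,.145),(.08,.09)):
  for o in comps(P,lo,hi,100,(.4,.7,-.13,.1)): print(*o)
st(); plan(527,-19.5,120,-30.35)
E
```

```text
14.65 [525.3 -25.7 230.4] yaw -30.39 z [-3.1e-03 -2.0e-04 -1.0e+00] F [-0.4  0.3 -2.8] gap 11.4 g 40.0 q [-0.11 -0.1   1.36 -0.    1.88  0.42]
[319.  252.8] 6957 [ 0.5354 -0.0149  0.2179] [527.9 -22.1] [59.5 75.9] 59.2
[388.9  88.3] 582 [0.6263 0.0422 0.1245] [627.1  42.1] [25.9 12.5] 1.6
[313.8 133.1] 498 [0.5611 0.0425 0.1245] [561.1  42.4] [11.9 25.5] 31.8
[243.  175.1] 521 [0.4959 0.0435 0.1243] [494.8  43.6] [25.4 12.6] 60.1
[391.2 180.5] 492 [ 0.5961 -0.0201  0.1246] [596.7 -21.1] [12.3 26.2] 29.7
[320.  128.2] 10222 [0.5693 0.0435 0.085 ] [560.7  42.7] [ 76.  199.8] 89.4
[383.1 173.5] 3092 [ 0.5952 -0.0187  0.085 ] [596.6 -21.1] [65.  75.6] 59.5
[492.9 161.1] 296 [ 0.6875 -0.0591  0.0836] [688.4 -60.6] [17.8 20.6] 9.9
14.7 [525.4 -26.  230.9] yaw -30.43 z [-2.3e-03 -2.0e-04 -1.0e+00] F [ 0.9  0.1 -3.9] gap 11.2 g 40.0 q [-0.11 -0.1   1.36 -0.    1.88  0.42]
yaw -30.43 turn rad -0.0015 shift [  6.6  -1.7 110.9] rows>= 3.0 1.0
```

```bash
python3 -m inch '[[[6.6,-1.5,0,0,6],[0,0,20,0,6],[0,0,30,0,6],[0,0,30,0,6],[0,0,20,0,6],[0,0,10,0,6],[0,0,0,0,6],[0,0,0,0,6],[0,0,0,0,6]]]'>/dev/null; python3 -c "
from h import *
st();plan(526.7,-19.5,98,-30.35)"
```

```text
15.6 [528.8 -18.7 124.3] yaw -30.37 z [ 3.e-03 -3.e-04 -1.e+00] F [-0.5 -0.9 -2.5] gap 11.0 g 40.0 q [-0.1  -0.11  1.55  0.    1.69  0.43]
yaw -30.37 turn rad -0.0003 shift [-1.8 -1.5 26.3] rows>= 1.0 1.0
```

```bash
python3 -m inch '[[[0,0,10,0,6],[0,0,8,0,6],[0,0,4,0,6],[0,0,0,0,6],[0,0,0,0,6],[0,0,0,0,6]]]'>/dev/null; python3 -c "
from h import *
st();plan(526.7,-19.5,98,-30.35)"
```

```text
16.2 [528.1 -18.5 100.8] yaw -30.34 z [ 6.e-04 -1.e-04 -1.e+00] F [-0.6  0.2 -3.9] gap 10.9 g 40.0 q [-0.1  -0.1   1.59 -0.    1.65  0.43]
yaw -30.34 turn rad 0.0001 shift [-1.6 -0.7  2.8] rows>= 1.0 1.0
```

```bash
python3 -m inch '[[[-1.6,-0.7,1.5,0,6],[0,0,1,0,6],[0,0,1,0,6],[0,0,0,0,6]]]'|grep -E 'pos|cont';python3 -m inch '[[[0,0,0.5,0,6],[0,0,0,0,6]]]'|grep -E 'pos|cont';python3 -m inch '[[[0,0,0.5,0,6],[0,0,0,0,6]]]'|grep -E 'pos|cont'
```

```text
position: [0.5268, -0.0196, 0.0973]
contact_force: [0.0, 0.4, -1.9]
position: [0.5269, -0.0197, 0.0973]
contact_force: [-0.6, -1.8, 1.9]
position: [0.5269, -0.0197, 0.0972]
contact_force: [-1.6, -0.7, 4.7]
```

```bash
python3 -m inch '[[[0,0,0,0,40],[0,0,0,0,40],[0,0,0,0,40],[0,0,0,0,40],[0,0,-10,0,40],[0,0,-30,0,40],[0,0,-40,0,40],[0,0,-20,0,40],[0,0,0,0,40],[0,0,0,0,40],[0,0,0,0,40]]]' >/dev/null
python3 - <<'E'
from h import *
st()
p,P,i,T,s=grab("wrist","w6")
for lo,hi in ((.115,.145),(.08,.09)):
  for o in comps(P,lo,hi,100,(.4,.7,-.2,.1)): print(*o)
plan(458.2,-182.4,190,-62)
E
```

```text
18.1 [525.9 -19.4 193.9] yaw -30.34 z [-3.e-03  3.e-04 -1.e+00] F [ 0.4 -0.   0.1] gap 40.1 g 0.0 q [-0.1  -0.11  1.43  0.    1.82  0.43]
[402.5  91.7] 751 [0.626  0.0424 0.1246] [627.1  42.4] [12.7 25.8] 89.3
[317.  142.1] 655 [0.5612 0.0429 0.1246] [561.1  42.8] [12.4 26. ] 28.2
[237.1 189.5] 672 [0.4959 0.0434 0.1244] [494.7  43.3] [26.2 12.3] 60.9
[404.  195.5] 627 [ 0.596  -0.0199  0.1245] [596.7 -21.3] [12.3 26.6] 30.0
[320.2 238.6] 571 [ 0.5284 -0.0174  0.1245] [527.7 -18.6] [25.2 12.1] 59.7
[345.4 427.1] 507 [ 0.4596 -0.1796  0.1242] [ 458.  -182.8] [20.8 21.3] 87.3
[324.3 135. ] 12556 [0.5699 0.044  0.085 ] [560.9  42.5] [ 75.7 199.7] 89.5
[393.2 185.2] 3836 [ 0.5952 -0.0181  0.085 ] [596.8 -21.1] [75.4 66.5] 89.9
[515.2 172.2] 398 [ 0.6871 -0.0589  0.0836] [688.3 -59.6] [19.  19.9] 26.5
[320.  223.8] 3480 [ 0.5318 -0.0161  0.085 ] [527.5 -19.2] [75.2 66.2] 29.8
yaw -30.35 turn rad 0.5524 shift [-136.2  112.2    4. ] rows>= 4.0 4.0
```

View pics/w6.png

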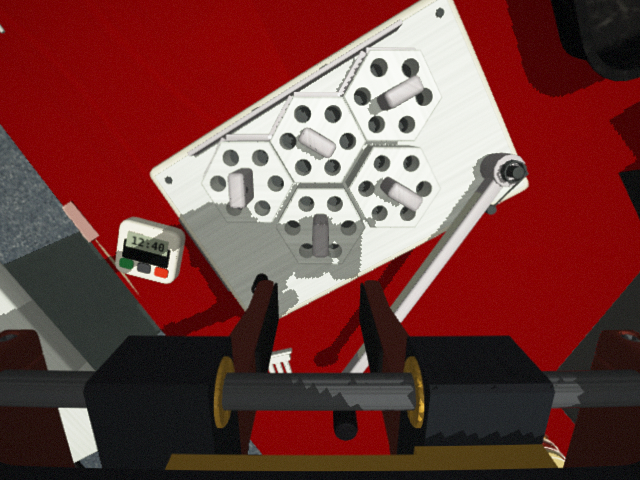

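Both blocks stand flat in the hollows with their tabs at (320,238) and (404,195), about 3 mm apart and 5–6 mm short of home. The row is unmoved and the knob is at (345,425). Next is the lever.

```bash
python3 -m inch '[[[0,0,0,0.14,40],[0,0,0,0.14,40],[0,0,0,0.14,40],[0,0,0,0.1324,40],[-34,28,1,0,40],[-34,28,1,0,40],[-34,28,1,0,40],[-34,28,1,0,40],[0,0,0,0,40],[0,0,0,0,40],[0,0,0,0,40],[0,0,0,0,40]]]' >/dev/null
python3 - <<'E'
from h import *
st()
plan(458.1,-182.6,101,-62)
E
```

```text
19.35 [ 459.4 -180.9  191.6] yaw -61.88 z [-5.e-04  6.e-04 -1.e+00] F [ 0.  -0.   0.2] gap 40.0 g 0.0 q [-0.44 -0.2   1.52  0.    1.82  0.64]
yaw -61.88 turn rad 0.0022 shift [-2.   0.9 90.6] rows>= 2.0 1.0
```

```bash
python3 -m inch '[[[-2,1,0,0,40],[0,0,20,0,40],[0,0,30,0,40],[0,0,25,0,40],[0,0,15,0,30],[0,0,0,0,30],[0,0,0,0,30],[0,0,0,0,30]]]' 20 >/dev/null
python3 - <<'E'
from h import *
st()
plan(458.1,-182.6,101,-62)
E
```

```text
20.15 [ 458.6 -184.3  103.8] yaw -61.98 z [ 0.0025 -0.0012 -1.    ] F [-0.4 -0.1  0.5] gap 29.9 g 0.0 q [-0.45 -0.2   1.67 -0.    1.66  0.63]
yaw -61.98 turn rad 0.0004 shift [ 0.4 -1.8  2.8] rows>= 1.0 1.0
```

Knob straddled. Now swing it along the arc.

```bash
python3 -m inch '[[[0.1,-6.5,0.3,0.025,30],[0.1,-6.5,0.3,0.025,30],[0.1,-6.5,0.3,0.025,30],[0.1,-6.5,0,0.025,30],[0.1,-6.5,0,0.025,30],[0.1,-6.5,0,0.025,30],[0.1,-6.5,0,0.025,30],[0.1,-6.5,0,0.025,30],[0.1,-6.5,0,0.025,30],[0.1,-6.5,0,0.025,30]]]' >/dev/null
python3 - <<'E'
from h import *
st()
s=readout.observe(); v=s["position"][:2]*1000-[688.4,-60]; print(np.hypot(*v),np.degrees(np.arctan2(-v[1],-v[0])))
E
```

```text
21.15 [ 435.5 -123.4  102.8] yaw -76.38 z [ 0.0027 -0.001  -1.    ] F [ 0.7 -0.1 -0.3] gap 29.9 g 0.0 q [-0.35 -0.32  1.77  0.    1.68  0.98]
260.69880450670894 14.08532457593072
```

```bash
python3 -m inch '[[[0.1,-6.5,0,0.025,30],[0.1,-6.5,0,0.025,30],[0.1,-6.5,0,0.025,30],[0.1,-6.5,0,0.025,30],[0.1,-6.5,0,0.025,30],[0.1,-6.5,0,0.025,30],[0.1,-5,0,0.02,30],[0.1,-4,0,0.015,30],[0,-3,0,0.01,30],[0,-3,0,0.01,30],[0,0,0,0,30],[0,0,0,0,30]]]' >/dev/null
python3 - <<'E'
from h import *
st()
s=readout.observe(); v=s["position"][:2]*1000-[688.4,-60]; print(np.hypot(*v),np.degrees(np.arctan2(-v[1],-v[0])))
p,P,i,T,s=grab("wrist","w7")
for lo,hi in ((.105,.135),(.08,.09)):
  for o in comps(P,lo,hi,100,(.4,.7,-.2,.1)): print(*o)
E
```

```text
22.35 [427.8 -70.  101.1] yaw -88.05 z [ 1.e-04 -1.e-04 -1.e+00] F [ 0.2  0.4 -0.9] gap 29.9 g 0.0 q [-0.24 -0.37  1.82 -0.    1.69  1.3 ]
260.7724698527531 2.192400074263834
[60.7  9.3] 1327 [0.5542 0.0435 0.1165] [555.3  41.2] [ 6.9 24.2] 13.6
[208.8  80.6] 2046 [ 0.5264 -0.0213  0.1245] [527.2 -19.5] [26.3 12.4] 59.6
[ 80.7 152.7] 2462 [0.4952 0.0394 0.1235] [494.6  42.5] [26.8 12.6] 59.9
[544.5 243.4] 2329 [ 0.4596 -0.1787  0.1239] [ 458.  -182.8] [21.4 21.1] 17.2
[278.6 285.8] 174 [ 0.4382 -0.0515  0.1309] [435.6 -52.9] [13.   5.8] 45.9
[356.7 291.3] 212 [ 0.4394 -0.0876  0.1308] [430.4 -86.5] [ 7.8 23.2] 69.5
[120.4  99.5] 14644 [0.5227 0.0366 0.0849] [514.   40.5] [106.5  76.5] 2.3
[231.7   6.5] 1216 [ 0.5655 -0.0231  0.0847] [565.8 -22.7] [ 6.9 44.8] 3.0
[229.5  85.9] 9673 [ 0.528  -0.0218  0.085 ] [527.2 -19.4] [75.5 66.3] 29.6
[502.3 221.8] 319 [ 0.462  -0.1746  0.0852] [ 460.  -177.6] [ 9.8 21.6] 68.5
```

View pics/w7.png

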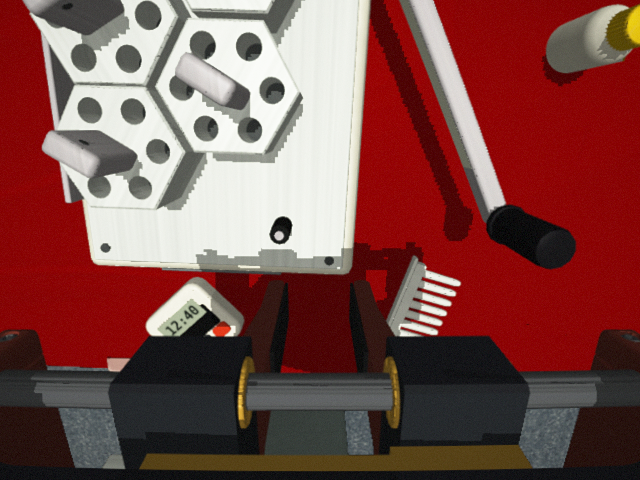

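The lever is still open with its knob at (550,245), and the fingers at (275,290)/(365,290) moved without it. I'll go back and check the straddle with a picture before pushing.

```bash
python3 -c "
from h import *
plan(458,-182.7,190,-62)"; python3 -m inch '[[[0,0,-40,0,40],[0,0,-48,0,40],[0,0,0,-0.14,40],[0,0,0,-0.14,40],[0,0,0,-0.14,40],[0,0,0,-0.035,40],[0,0,0,0,40],[0,0,0,0,40]]]' >/dev/null
python3 - <<'E'
from h import *
st()
plan(458,-182.7,190,-62)
E
```

```text
yaw -88.05 turn rad -0.4547 shift [-26.2 113.7 -88.9] rows>= 4.0 4.0
23.2 [427.8 -70.  189. ] yaw -62.07 z [-2.e-04  0.e+00 -1.e+00] F [ 0.4 -0.7 -0.2] gap 40.5 g 0.0 q [-0.24 -0.36  1.66 -0.    1.85  0.84]
yaw -62.07 turn rad -0.0013 shift [-26.2 113.7  -1. ] rows>= 3.0 1.0
```

```bash
python3 -m inch '[[[-8.7,37.9,0,0,40],[-8.7,37.9,0,0,40],[-8.7,37.9,0,0,40],[0,0,0,0,40],[0,0,0,0,40],[0,0,25,0,40],[0,0,30,0,40],[0,0,22,0,40],[0,0,12,0,40],[0,0,0,0,40],[0,0,0,0,40],[0,0,0,0,40]]]' >/dev/null
python3 - <<'E'
from h import *
st()
p,P,i,T,s=grab("wrist","w8")
for lo,hi in ((.105,.135),(.08,.1)):
  for o in comps(P,lo,hi,100,(.4,.5,-.25,-.1)): print(*o)
E
```

```text
24.4 [ 458.9 -182.7  101.9] yaw -61.98 z [ 0.0026 -0.0012 -1.    ] F [0.5 0.3 0.6] gap 40.2 g 0.0 q [-0.45 -0.2   1.68  0.    1.66  0.63]
[318.  292.7] 1766 [ 0.4611 -0.182   0.1242] [ 458.4 -183.3] [20.7 21. ] 70.9
[270.6 291.8] 220 [ 0.4563 -0.1595  0.1312] [ 451.1 -163.6] [22.7  7.8] 51.6
[366.4 291.6] 213 [ 0.4785 -0.1997  0.1314] [ 470.5 -200.8] [23.3  7.6] 6.1
[317.7 261. ] 400 [ 0.4666 -0.1783  0.0904] [ 463.1 -180.9] [11.8 21.8] 27.1
```

View pics/w8.png

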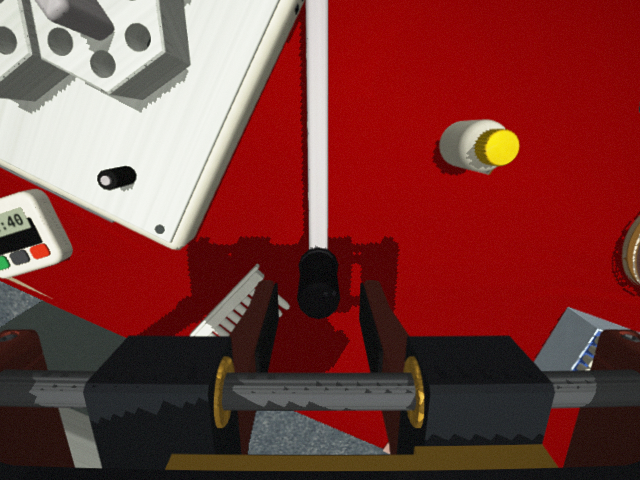

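The knob at (318,290) is centred between the fingers. I'll grip it this time and follow the arc.

```bash
python3 -m inch '[[[0,0,0,0,15],[0,0,0,0,15],[0,0,0,0,15],[0,0,0,0,15],[0.1,-6.5,0,0.025,15],[0.1,-6.5,0,0.025,15],[0.1,-6.5,0,0.025,15],[0.1,-6.5,0,0.025,15]]]' 15
python3 - <<'E'
from h import *
st()
s=readout.observe(); v=s["position"][:2]*1000-[688.4,-60]; print(np.hypot(*v),np.degrees(np.arctan2(-v[1],-v[0])))
p,P,i,T,s=grab("wrist","w9")
for lo,hi in ((.105,.135),(.08,.1)):
  for o in comps(P,lo,hi,100,(.4,.5,-.25,-.1)): print(*o)
E
```

```text
time_s: 25.25
position: [0.4472, -0.1593, 0.1005]
tcp_rot: [0.001, 0.981, 0.192, 0.0]
contact_force: [-0.1, -1.6, 1.2]
finger_gap: 0.015
gripper_force: 0.8
25.25 [ 447.2 -159.3  100.5] yaw -67.81 z [ 6.e-04 -1.e-03 -1.e+00] F [-0.1 -1.6  1.2] gap 15.0 g 0.8 q [-0.41 -0.25  1.72 -0.    1.67  0.77]
260.86112482760535 22.372362116673294
[318.7 291.5] 1890 [ 0.4521 -0.1589  0.1247] [ 447.6 -159.7] [22.6 32.8] 22.3
[319.2 261.1] 401 [ 0.4558 -0.1564  0.0904] [ 452.2 -158.3] [11.1 21.8] 22.0
```

View pics/w9.png

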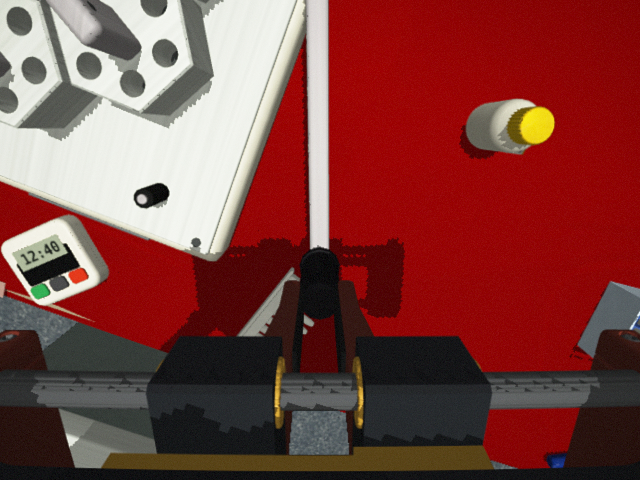

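The picture shows the pads clasping only the outer edge of the knob (gap 15 mm, under its 22 mm diameter), so it squeezes out forwards. I'll open, advance about 10 mm along tool x and re-grip.

```bash
python3 -m inch '[[[0,0,0,0,36],[0,0,0,0,36],[0,0,0,0,36],[0,3,0,0,36],[5,0,0,0,36],[5,0,0,0,36],[0,0,0,0,12],[0,0,0,0,12],[0,0,0,0,12],[0,0,0,0,12]]]' 15
python3 - <<'E'
from h import *
st()
p,P,i,T,s=grab("wrist","w10")
for lo,hi in ((.105,.135),(.08,.1)):
  for o in comps(P,lo,hi,100,(.4,.5,-.25,-.1)): print(*o)
E
```

```text
time_s: 26.3
position: [0.4576, -0.1582, 0.1003]
tcp_rot: [0.0, 0.981, 0.193, -0.0]
contact_force: [-3.0, -2.1, 4.4]
finger_gap: 0.0126
gripper_force: 2.6
26.3 [ 457.6 -158.2  100.3] yaw -67.73 z [-5.e-04 -6.e-04 -1.e+00] F [-3.  -2.1  4.4] gap 12.6 g 2.6 q [-0.4  -0.22  1.7  -0.    1.66  0.78]
[296.1 284.9] 168 [ 0.4637 -0.1448  0.1306] [ 463.6 -145.4] [3.4 9.6] 1.2
[326.2 305.5] 992 [ 0.454  -0.1634  0.1244] [ 456.3 -164.6] [33.9 12.6] 8.2
[328.3 276.5] 408 [ 0.4596 -0.164   0.0899] [ 455.9 -165.9] [ 9.4 21.7] 37.3
```

Run:
```python
from h import *
a=cv2.imread("pics/w10.png")[200:360,220:430]
b=grab("scene")[0][:,:,::-1]; t=grab("top")[0][:,:,::-1]
def rz(x): return cv2.resize(x,(400,300),interpolation=cv2.INTER_CUBIC)
w8=cv2.imread("pics/w8.png")[200:360,220:430]
cv2.imwrite("pics/m1.png",np.vstack([np.hstack([rz(a),rz(w8)]),np.hstack([rz(b[240:390,240:440]),rz(t[180:345,280:500])])]))
```

```text
(no output)
```

View pics/m1.png

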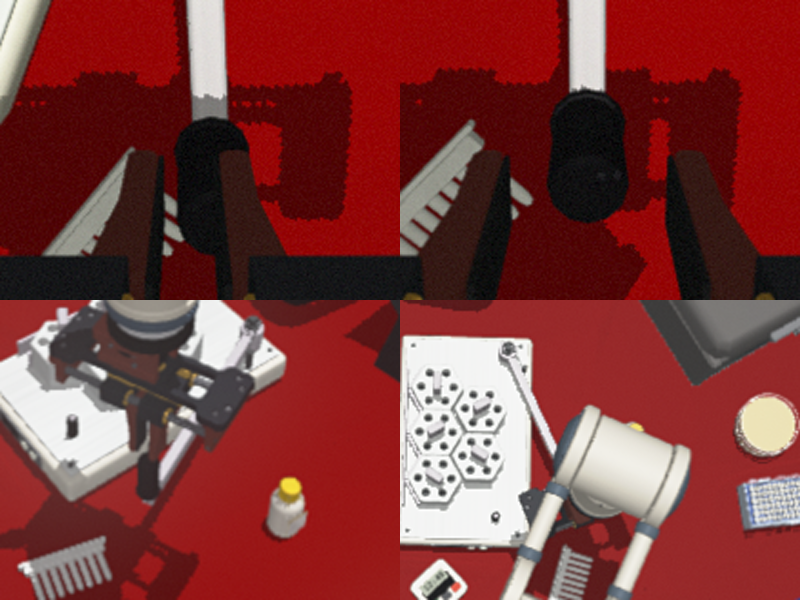

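The scene crop (lower left) shows the fingertips ending at the knob's top and the whole knob visible below them. So the tips sit higher than nose_length suggested. I'll measure them in tool coordinates from wrist depth.

```bash
python3 -c "
from cell import ctrl;print([ (a,getattr(ctrl,a)) for a in dir(ctrl) if a[0]!='_'])"
python3 -m inch '[[[0,0,-30,0,40],[0,0,-40,0,60],[0,0,0,0,60],[0,0,0,0,60],[0,0,0,0,60]]]' >/dev/null
python3 - <<'E'
from h import *
st()
p,P,i,T,s=grab("wrist")
W=np.linalg.inv(pose(s)); Q=P@W[:3,:3].T+W[:3,3]; Q*=1000
m=(np.abs(Q[...,0])<20)&(np.abs(Q[...,1])<60)&(np.abs(Q[...,1])>20)&(Q[...,2]<30)&(Q[...,2]>-60)
for sg in (-1,1):
    q=Q[m&(np.sign(Q[...,1])==sg)]; print(len(q))
    for a in range(-60,30,6):
        b=q[(q[:,2]>=a)&(q[:,2]<a+6)]
        if len(b)>3: print(a,len(b),b.min(0).round(1),b.max(0).round(1))
E
```

```text
[('PlanningError', <class 'cell.PlanningError'>), ('nose_length', 0.008)]
26.95 [ 457.2 -157.4  168.1] yaw -67.7 z [-0.0026  0.0015 -1.    ] F [ 0.3 -0.5 -0.6] gap 48.3 g 0.0 q [-0.4  -0.22  1.58  0.    1.79  0.78]
1324
-60 311 [-10.6 -33.7 -60. ] [ 11.7 -23.6 -54. ]
-54 243 [-10.7 -32.8 -54. ] [ 11.5 -23.6 -48.1]
-48 234 [-10.8 -32.8 -48. ] [ 11.7 -23.6 -42. ]
-42 209 [ -9.9 -32.7 -42. ] [ 11.6 -23.6 -36. ]
-36 194 [ -9.8 -32.8 -35.9] [ 11.6 -23.6 -30. ]
-30 132 [-10.  -32.5 -30. ] [ 11.7 -23.6 -24.6]
1322
-60 301 [-10.6  24.6 -60. ] [ 11.7  34.7 -54. ]
-54 255 [-10.9  24.6 -54. ] [ 11.6  33.9 -48. ]
-48 239 [-10.4  24.6 -48. ] [ 11.8  33.7 -42. ]
-42 205 [-10.3  24.6 -42. ] [ 11.7  34.  -36. ]
-36 186 [-10.   24.6 -36. ] [ 11.6  33.6 -30. ]
-30 136 [-10.2  24.7 -30. ] [ 11.5  33.4 -25. ]
```

The tips are really 25 mm behind the reported TCP, not 8 mm ahead of it. So the knob needs TCP z ≈ 66. I'll check that the knob is back at open and the pack is undisturbed, then retry.

```bash
python3 -m inch '[[[0,0,-30,0,60],[0,0,0,0,60],[0,0,0,0,60]]]' >/dev/null
python3 - <<'E'
from h import *
p,P,i,T,s=grab("wrist")
for o in comps(P,.115,.135,100,(.38,.7,-.25,.1)): print(*o)
plan(458.3,-182.5,150,-62)
E
```

```text
[168.   73.7] 830 [ 0.5275 -0.0213  0.1243] [527.2 -20. ] [26.4 12.7] 61.0
[69.1 85.8] 887 [0.4952 0.0402 0.124 ] [494.7  42.2] [26.3 12.5] 59.8
[348.6 250.3] 641 [ 0.4594 -0.1825  0.1245] [ 458.4 -183.2] [20.4 21.1] 47.6
yaw -67.72 turn rad -0.0999 shift [-10.7  22.3  48.6] rows>= 2.0 1.0
```

```bash
python3 -m inch '[[[0,0,0,-0.1,40],[-10.7,22.5,0,0,40],[0,0,20,0,40],[0,0,30,0,40],[0,0,30,0,40],[0,0,30,0,40],[0,0,15,0,40],[0,0,6,0,30],[0,0,0,0,30],[0,0,0,0,30]]]' 15 >/dev/null
python3 - <<'E'
from h import *
st(); plan(458.3,-182.9,66,-62)
E
```

```text
28.35 [ 459.3 -183.2   70.4] yaw -61.99 z [ 1.8e-03 -9.0e-04 -1.0e+00] F [ 0.4  0.4 -0.2] gap 29.6 g 0.0 q [-0.45 -0.19  1.72  0.    1.6   0.63]
yaw -61.99 turn rad 0.0002 shift [-0.8 -0.7  4.4] rows>= 1.0 1.0
```

```bash
python3 -m inch '[[[-0.5,0,3,0,28],[0.1,-6.5,0,0.025,28],[0.1,-6.5,0,0.025,28],[0.1,-6.5,0,0.025,28],[0.1,-6.5,0,0.025,28],[0.1,-6.5,0,0.025,28],[0.1,-6.5,0,0.025,28],[0,0,0,0,28]]]' >/dev/null
python3 - <<'E'
from h import *
st()
s=readout.observe(); v=s["position"][:2]*1000-[688.4,-60]; print(np.hypot(*v),np.degrees(np.arctan2(-v[1],-v[0])))
p,P,i,T,s=grab("wrist","w11")
for o in comps(P,.112,.135,100,(.38,.7,-.25,.1)): print(*o)
E
```

```text
29.15 [ 443.  -147.4   67. ] yaw -70.58 z [ 0.0016 -0.0011 -1.    ] F [-0.2 -1.5  0.6] gap 28.1 g 0.6 q [-0.39 -0.26  1.79 -0.    1.61  0.84]
260.5306944414835 19.612536168439213
[53.3 19.2] 2225 [ 0.5235 -0.0283  0.1237] [524.9 -23.7] [18.7 12.3] 61.2
[274.4 319.7] 952 [ 0.4466 -0.1284  0.1252] [ 439.9 -132.7] [24.5 10. ] 46.7
[336.1 327.4] 3360 [ 0.4488 -0.1534  0.1244] [ 446.3 -156. ] [22.3 33.8] 23.7
```

```bash
python3 -m inch '[[[0.1,-6.5,0,0.025,28],[0.1,-6.5,0,0.025,28],[0.1,-6.5,0,0.025,28],[0.1,-6.5,0,0.025,28],[0.1,-6.5,0,0.025,28],[0.1,-6.5,0,0.025,28],[0.1,-6.5,0,0.025,28],[0.1,-5,0,0.02,28],[0.1,-5,0,0.02,28],[0.1,-5,0,0.02,28],[0.1,-5,0,0.02,28],[0,0,0,0,28]]]' >/dev/null
python3 - <<'E'
from h import *
st()
s=readout.observe(); v=s["position"][:2]*1000-[688.4,-60]; print(np.hypot(*v),np.degrees(np.arctan2(-v[1],-v[0])))
E
```

```text
30.4 [429.4 -83.7  66.6] yaw -85.16 z [ 6.e-04 -7.e-04 -1.e+00] F [-0.5 -2.   0.7] gap 28.1 g 0.8 q [-0.27 -0.35  1.86 -0.    1.63  1.22]
260.0442255245033 5.231411431334075
```

```bash
python3 -m inch '[[[0.1,-3,0,0.012,28],[0.1,-3,0,0.012,28],[0.1,-3,0,0.012,28],[0.1,-3,0,0.012,28],[0.1,-2,0,0.01,28],[0.1,-2,0,0.01,28],[0,-2,0,0.01,28],[0,-2,0,0.01,28],[0,0,0,0,28]]]' >/dev/null; python3 -c "
from h import *
st()"; python3 -m inch '[[[0,-2,0,0,28],[0,-2,0,0,28],[0,0,0,0,28]]]' >/dev/null; python3 -c "
from h import *
st()"
```

```text
31.3 [428.9 -63.2  66. ] yaw -90.25 z [ 1.e-04  2.e-04 -1.e+00] F [-0.8 -1.7  1.1] gap 27.8 g 1.0 q [-0.22 -0.36  1.87  0.    1.63  1.35]
31.6 [428.7 -59.3  66. ] yaw -90.23 z [-3.e-04 -1.e-04 -1.e+00] F [-1.1 -1.4  0.8] gap 27.9 g 1.2 q [-0.22 -0.36  1.87 -0.    1.63  1.36]
```

```bash
for k in 1; do python3 -m inch '[[[0,-2,0,0,28],[0,-2,0,0,28],[0,0,0,0,28]]]' |grep -E 'pos|cont'; python3 -m inch '[[[0,-1.5,0,0,28],[0,0,0,0,28]]]' |grep -E 'pos|cont'; python3 -m inch '[[[0,-1.5,0,0,28],[0,0,0,0,28]]]' |grep -E 'pos|cont'; done
```

```text
position: [0.4286, -0.0556, 0.066]
contact_force: [-3.3, -3.6, 2.2]
position: [0.4285, -0.0542, 0.066]
contact_force: [-3.5, -4.2, 2.2]
position: [0.4285, -0.0534, 0.0659]
contact_force: [-3.3, -7.2, 1.4]
```

```bash
python3 -m inch '[[[0,-1.5,0,0,28],[0,0,0,0,28]]]' |grep -E 'pos|cont'; python3 -m inch '[[[0,-1.5,0,0,28],[0,0,0,0,28]]]' |grep -E 'pos|cont';python3 - <<'E'
from h import *
p,P,i,T,s=grab("wrist")
for lo,hi in ((.117,.135),(.08,.09)):
  for o in comps(P,lo,hi,150,(.38,.7,-.25,.1)): print(*o)
p,P,i,T,s=grab("top")
for lo,hi in ((.105,.14),(.06,.076)):
  for o in comps(P,lo,hi,20,(.38,.75,-.3,.1)): print(*o)
E
```

```text
position: [0.4285, -0.0531, 0.0659]
contact_force: [-3.7, -11.3, 1.4]
position: [0.4285, -0.0529, 0.0659]
contact_force: [-3.3, -14.9, 0.0]
[199.3  73.7] 3074 [ 0.5268 -0.0149  0.1246] [527.1 -14.2] [26.2 12.4] 58.9
[ 53.2 174.5] 2865 [0.495  0.0408 0.1243] [494.6  42.5] [26.3 12.3] 60.4
[272.7 323.7] 824 [ 0.4396 -0.0359  0.1271] [431.3 -37.5] [24.  10.2] 28.4
[336.8 333.5] 2991 [ 0.4314 -0.0594  0.1246] [428.1 -62.8] [21.9 34.6] 10.5
[157.9  96.9] 33768 [0.5241 0.0204 0.0849] [511.8  13.7] [101.1 131.8] 0.6
[323.9 283.9] 309 [ 0.4359 -0.0561  0.0852] [432.7 -56.4] [ 9.9 21.1] 0.6
[430.  185.7] 43 [ 0.738  -0.2941  0.1222] [ 739.2 -293.3] [25.6  4.7] 30.8
[300.  224.6] 57 [0.6247 0.0429 0.1249] [628.1  43. ] [27.3 10.4] 1.2
[321.9 238. ] 61 [ 0.5932 -0.0137  0.1244] [593.9 -13.9] [12.1 26.1] 30.8
[299.3 250. ] 60 [0.5601 0.0438 0.1243] [560.9  43.4] [11.8 25.5] 28.8
[298.4 275.9] 57 [0.4935 0.0445 0.1249] [494.9  44. ] [25.6 12.6] 60.2
[425.4 191.8] 24 [ 0.7385 -0.2925  0.0682] [ 736.6 -292.9] [30.   4.2] 28.5
[337.9 235. ] 246 [ 0.6076 -0.057   0.0717] [617.1 -57.5] [164.5  18.5] 2.3
[285.3 256.8] 253 [0.5514 0.0836 0.0661] [559.   81.8] [205.2  48.7] 10.3
[409.2 251.5] 55 [ 0.573  -0.2461  0.0682] [ 572.3 -246.4] [20.6 21.3] 62.5
```

Both blocks are home at (527.1, -14.2) and (593.9, -13.9). The lever is hard against its stop at 15 N with no further motion. Now I'll let it back along the arc.

```bash
python3 -m inch '[[[0,5,0,0,28],[0,5,0,0,28],[-0.1,6.5,0,-0.025,28],[-0.1,6.5,0,-0.025,28],[-0.1,6.5,0,-0.025,28],[-0.1,6.5,0,-0.025,28],[-0.1,6.5,0,-0.025,28],[-0.1,6.5,0,-0.025,28],[-0.1,6.5,0,-0.025,28],[-0.1,6.5,0,-0.025,28],[-0.1,6.5,0,-0.025,28],[-0.1,6.5,0,-0.025,28]]]' | grep -E 'pos|cont'; python3 -m inch '[[[-0.1,6.5,0,-0.025,28],[-0.1,6.5,0,-0.025,28],[-0.1,6.5,0,-0.025,28],[-0.1,6.5,0,-0.025,28],[-0.1,6.5,0,-0.025,28],[-0.1,6.5,0,-0.025,28],[-0.1,6.5,0,-0.025,28],[0,0,0,0,28],[0,0,0,0,28]]]' >/dev/null
python3 - <<'E'
from h import *
st(); plan(457.6,-182.3,66,-62)
p,P,i,T,s=grab("wrist")
for o in comps(P,.117,.126,150,(.38,.5,-.25,.0)): print(*o)
E
```

```text
position: [0.4356, -0.1237, 0.066]
contact_force: [1.7, -1.7, -0.1]
34.9 [ 448.8 -166.9   65.8] yaw -65.92 z [ 4.e-04  1.e-03 -1.e+00] F [ 1.1 -0.7  0.1] gap 28.1 g 0.5 q [-0.43 -0.23  1.77  0.    1.6   0.72]
yaw -65.92 turn rad -0.0684 shift [ 0.5 17.7 -0.2] rows>= 1.0 1.0
[275.5 317.7] 365 [ 0.4508 -0.1477  0.1217] [ 444.5 -152.9] [23.9  8.7] 48.5
[330.9 328.7] 2511 [ 0.4544 -0.1701  0.1244] [ 453.3 -174.3] [21.6 31.6] 23.1
```

Finish the return, open a little, lift straight up, then retreat and check.

```bash
python3 -m inch '[[[0,6,0,-0.025,28],[0,6,0,-0.025,28],[0,5.5,0,-0.02,34],[0,0,0,0,36],[0,0,0,0,36],[0,0,-15,0,36],[0,0,-40,0,36],[0,0,-45,0,36],[0,0,-45,0,36],[0,0,-20,0,36]]]' >/dev/null;python3 -m inch '[[[-30,0,0,0,36],[-35,0,0,0,36],[0,0,0,0,36],[0,0,0,0,36],[0,0,0,0,36]]]' >/dev/null
python3 - <<'E'
from h import *
st()
for n in ("wrist","top"):
  p,P,i,T,s=grab(n); print(n)
  for lo,hi in ((.105,.135),(.03,.045),(.06,.09)):
    for o in comps(P,lo,hi,40,(.38,.7,-.27,.42)): print(lo,*o)
E
```

```text
36.45 [ 399.2 -213.4  231.5] yaw -61.86 z [ 8.e-04  0.e+00 -1.e+00] F [ 0.1  0.7 -0.7] gap 35.9 g 0.0 q [-0.57 -0.29  1.53  0.    1.91  0.51]
wrist
0.105 [319.3 148.2] 596 [ 0.4581 -0.1833  0.1246] [ 457.8 -183.4] [20.5 21.1] 73.6
0.03 [171.5  61.4] 19849 [ 0.4532 -0.0327  0.0427] [4.818e+02 1.000e-01] [158.2 196.2] 0.1
0.03 [424.   74.8] 267 [ 0.5612 -0.2382  0.0407] [ 566.3 -246.5] [38.1 22.7] 67.8
0.06 [140.6   9.2] 2531 [0.4843 0.0111 0.0808] [485.4   2.8] [ 21.2 136. ] 29.6
0.06 [319.   65.6] 1875 [ 0.5193 -0.1505  0.071 ] [ 512.6 -155.5] [116.5  21.6] 26.8
0.06 [442.1  64.1] 520 [ 0.5718 -0.2463  0.0669] [ 572.3 -246.8] [21.6 20.9] 35.5
0.06 [177.9  85.6] 211 [ 0.4446 -0.047   0.0688] [444.4 -45.5] [12.6 12.6] 14.2
top
0.105 [300.  224.5] 56 [0.6257 0.0429 0.1246] [627.9  43. ] [26.9 10.3] 1.2
0.105 [321.8 238. ] 60 [ 0.5924 -0.0137  0.1236] [593.9 -14. ] [12.  26.4] 28.8
0.105 [299.3 249.9] 58 [0.5598 0.0438 0.1251] [561.5  43.7] [13.2 25.4] 31.0
0.105 [321.4 263.7] 58 [ 0.5261 -0.0138  0.1245] [526.9 -13.5] [25.  12.6] 60.8
0.105 [298.6 275.9] 56 [0.4937 0.0424 0.125 ] [494.8  43.7] [26.5 12.5] 57.1
0.105 [388.2 292.2] 64 [ 0.4574 -0.1818  0.1246] [ 456.9 -182.6] [19.6 19.9] 64.6
0.03 [319.4 270.2] 2927 [ 0.4885 -0.0233  0.0416] [550.4   1.6] [196.3 298.8] 89.7
0.03 [349.6 213.3] 75 [ 0.6824 -0.0908  0.0399] [675.1 -86.9] [49.1 19.9] 1.0
0.03 [285.6 240.8] 43 [0.5988 0.083  0.0419] [603.   79.6] [40.7 13.6] 1.5
0.03 [284.9 266.4] 42 [0.5296 0.0819 0.0426] [530.   80.1] [45.4 13.5] 1.5
0.03 [183.  302.3] 606 [0.4293 0.3491 0.0342] [428.1 349.3] [61.8 96.3] 19.8
0.06 [358.9 244.8] 574 [ 0.5897 -0.1106  0.0717] [ 574.6 -121.8] [286.8  27.9] 28.7
0.06 [305.8 253.5] 2362 [0.5579 0.0275 0.0837] [561.6  19.6] [142.1 201. ] 89.4
0.06 [409.2 251.6] 56 [ 0.5729 -0.2465  0.0668] [ 573.4 -246.7] [20.9 20.3] 52.7
```

The pack is tight, the row and bystanders haven't moved, the lever is open again, and the robot is clear of everything. Handing in.

```bash
python3 -c "
from cell import ticket
print(ticket.close_job())"
```

```text
the job is handed in; nothing more can be done
None
```

The job is handed in at about 36 s of the 70 s: both blocks are pressed home against the row, the lever swung to its stop and sprang back open, and the row and bystanders are where they were; the first two tries at the lever missed the knob because the fingertips sit 33 mm shorter than stated.

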